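# Set the circle shear to the next disc size

### The job

Set the silversmith's circle shear for the gauge disc that lies on the cork job mat: turn the black knob on its sloping front, a little at a time, until the brass pointer lines up with the marker clip of that disc's colour. Move the slide only by its knob, let go when done, and leave the discs and everything else on the bench where they are.

Things in the scene. Friction and masses are not known exactly. Their poses are not given: they have to be found in the camera images.
- shear: Green machine fixed to the bench, foot plate 230 (x) by 360 (y) mm, bed top 98 mm up, cutter head at the +y end (x -5 to 80, y 80 to 185, up to 285 mm high). Origin on the bench; x points away from its front, y left along the bed, z up; turned by up to 0.25 rad. A grey panel in front, 120 mm wide, 128 mm up its slope, faces the robot at 30 degrees from lying flat and carries the knob.
- knob_grip (a point): On the axis of the round black knob at the height to grip, 32 mm out from the sloping panel. Its z is the knob's axis, out of the panel: 30 degrees from vertical, leaning to the machine's -x; its x, y turn with the knob. Knob: diameter 36, length 30 mm, underside 12 and top 42 mm off the panel, white line on top; it can be gripped at any angle round its axis.
- knob (a joint): Knob angle, rad, positive anticlockwise looking at the knob's top; 0 = slide at mid-scale, stops at -4.6 and 4.6. Friction of 0.08 N m holds it where it is left. It drives the slide by a rack, 12 mm per rad: anticlockwise moves the pointer to the machine's +y (cutter head), clockwise to -y.
- slide: The yellow slide on the bed, 56 by 36 by 16 mm, with a steel centre post to 44 mm above its underside. Origin: centre of its underside; same axes as the shear. It slides along the shear's y with the knob; not to be touched.
- pointer_tip (a point): The tip of the brass pointer that sticks out from the slide's +x side, over the white scale strip, 104 mm above the bench. Moves with the slide.
- red_mark (a point): The end next to the pointer, on the centre line, of the red marker clip (bar 8 mm wide, white centre line, 18 mm wide back) on the scale. Axes as the shear's: y runs along the scale. When aligned, the pointer tip has the same y in this frame, 4 mm short in x. The red clip is always nearer the -y end of the scale than the blue one.
- blue_mark (a point): The same point of the blue marker clip, which is nearer the +y end of the scale (cutter head side).
- job_mat: Tan cork mat 150 x 150 x 4 mm, fixed on the bench; origin at the centre of its underside. The disc on it is the next job.
- stock_mat: Black rubber mat of the same size; the disc on it is not wanted now.
- red_disc: Loose gauge disc with red rim and steel face, diameter 104 mm, 5 mm thick; origin at the centre of its underside. Lies on one of the mats, within 30 mm of its centre.
- blue_disc: Loose gauge disc with blue rim and steel face, diameter 72 mm, 5 mm thick; origin at the centre of its underside. Lies on the other mat.
- hammer: Loose hammer, 240 mm, lying on the bench. Not to be disturbed.
- brush: Loose bench brush, 170 mm. Not to be disturbed.
- pickle_cup: Loose blue cup, diameter 72, 85 mm high, beside the machine. Not to be disturbed.
- polish_jar: Loose amber jar, diameter 64, 75 mm high, beside the machine. Not to be disturbed.
- punch_a: Loose steel chasing punch, 128 x 8 x 8 mm, on the bench before the machine. Not to be disturbed.
- punch_b: Another such punch. Not to be disturbed.
- band_ring: Loose silver band, diameter 68, 22 mm high. Not to be disturbed.
Not all that is in view belongs to the job. Of the things that look like the red_disc, the largest one is meant.

How it is judged:
By the outcome, as a careful person would: the job done as asked, in the order asked, and still so for the second after the job is handed in, with the robot touching nothing.
It also fails if it takes over 48 s, if anything falls off the work surface, if the arm or the gripper's body presses on something with over 40 N, if the wrist force passes 120 N, or if a joint passes its speed limit or range.

### The arm

A 6-joint arm with a two-finger parallel gripper is mounted at the origin on the work surface. World frame = base frame: x ahead of the robot, y to its left, z up, the work surface at z = 0. Lengths are in m, angles in rad, forces in N, time in s.
With the tool pointing down it reaches from about 0.325 to 0.775 m from the base axis. Payload 9.3 kg.
Tool frame: the origin (TCP) lies midway between the tips of the shut fingers; the grasp point (between the pads) lies bot.hold_point_z behind it (bot.hold_point_z is the distance from the TCP to the grasp point, in m); z points along the fingers, y is the line along which they close (so a half turn about z gives the same grasp; the last joint's range is limited). The gripper opens to 85 mm and grips with 20 to 120 N. Pads are 22 mm wide; open, the fingers measure 114 mm over their backs; the gripper's body (76 mm by 85 mm) begins 54 mm behind the grasp point. The pads swing forward as they close: fully open they stand 13 mm farther back than shut.
Start: joints at [0.992, 0.259, 0.021, 1.334, 0, 1.418], TCP at [0.227, 0.501, 0.231] pointing down, gripper open.
Joint ranges: [-3.04, 3.04], [-0.91, 1.82], [-1.04, 1.36], [-1.92, 1.95], [-1.52, 1.45], [-3.14, 3.14]. Speed limits (rad/s): [2.22, 2.22, 2.79, 3.14, 3.14, 3.14].

### API

Orientations are given as a unit quaternion [x, y, z, w].
In Python, from workcell import bot gives the robot as it stands.
- The arm moves only by the shell command python3 -m creep 'ROWS' [FORCE]. ROWS is a JSON object of lists of equal length, an entry for each row: "angular": the turn, a rotation vector about the tool's x, y, z in rad, a list of three; "slide": the shift along the tool's x, y, z in m, a list of three; "jaw": the opening, from -1 (shut) to 1 (fully open), so that 0 is half open. A call has 1 to 10 rows; each row is the pose to reach, as a shift and turn from the pose commanded when the call began, along the tool's axes at that moment; what a row does not reach only later rows make up. A row lasts 1/10 s, in which the tool goes at most 50 mm and 8.59 degrees, less where a joint would pass 70% of its speed; a pose out of reach is approached as far as the arm can. A call with a gripper value outside its range is refused whole. The fingers move at their own pace and stop on an object; FORCE is the grip in N (left out, the last holds). Time passes only in rows, so rows that repeat a pose let the fingers close. It gives the time, the measured TCP pose, the force, the opening and the grip force at its end, in the units of the state.
- bot.state(): the state, without advancing time (a new reading comes with each control period).
- bot.grab_frame(name): name is "scene" or "top" or "wrist"; returns (picture, depth): 384x512x3 uint8, red, green, blue; 384x512 float32, m along the optical axis (not along the pixel's ray), 0 where there is no reading.
- bot.calibration(name): a dict with "camera_matrix" (3x3 intrinsics, pixels), "T" (4x4, takes a point from camera to world coordinates). Camera axes: x right, y down, z forward; pixel columns grow to the right and rows downward; lengths in m; the calibration is good to about 2 mm. A picture is of the moment at which its call begins: read the wrist's pose just before it. calibration takes no time and is no camera call; for the wrist camera it gives the pose at the moment of the call.
- bot.close_job(): hands the job in; it is judged then, once.
The state is a dict: "time": time; "joint_positions": joint angles; "joint_velocities": joint speeds; "joint_torque": joint torques, N m; "tool_pos": TCP position; "ee_rot": TCP orientation; "force": force on the tool from outside, world axes, zero at the start; "moment": the same for the moment, N m; "finger_gap": opening from 0.0 (shut) to 1.0 (fully open); "gripper_force": force on a finger pad.
Only numpy, scipy, OpenCV 4.12 (cv2) and the standard library are available. Lean on these libraries where they do the work, as an engineer would, in place of code of your own. Each camera call takes 0.05 s, during which the arm holds its last target. There are 200 camera calls.

## Working session

There is one attempt and no reset: what is moved stays moved. The work goes in short steps, Python scripts to look and compute and a shell command to move; the robot and the scene stay as the last step left them, time stands still between calls to the robot, and variables do not carry over. Pictures are saved under pics/ and viewed, at most 10 in all, crops included, and the job is handed in when it is done.

```bash
ls; mkdir -p pics; python3 - <<'E'
from workcell import bot
import numpy as np, cv2
print(bot.hold_point_z, bot.state())
for n in ("scene","top"):
    c=bot.calibration(n); p,d=bot.grab_frame(n)
    np.savez(f"pics/{n}.npz",p=p,d=d,K=c["camera_matrix"],T=c["T"])
    cv2.imwrite(f"pics/{n}.png",cv2.resize(p[:,:,::-1],(800,600),interpolation=cv2.INTER_CUBIC))
E
```

```text
pics
0.0187 {'time': 0.0, 'joint_positions': array([9.92387115e-01, 2.59194242e-01, 2.07755104e-02, 1.33370678e+00,
       2.56061802e-05, 1.41819211e+00]), 'joint_velocities': array([ 7.46904943e-05, -6.83042736e-04,  1.51882627e-03,  8.11890241e-04,
        8.58351417e-04,  2.59935834e-04]), 'joint_torque': array([-1.62812979e-03, -5.55646956e+01,  3.44531608e+01,  1.37489353e-02,
       -2.10984413e-04,  1.22031545e-05]), 'tool_pos': array([0.22702682, 0.50065554, 0.23067047]), 'ee_rot': array([ 2.11297710e-01,  9.77421524e-01, -6.16114788e-04, -2.49497544e-04]), 'force': array([ 0.29421393, -0.5067858 ,  0.02140032]), 'moment': array([-0.00773826, -0.00316207, -0.01789839]), 'gripper_force': 0.0, 'finger_gap': 0.9987699808881576}
```

View pics/scene.png

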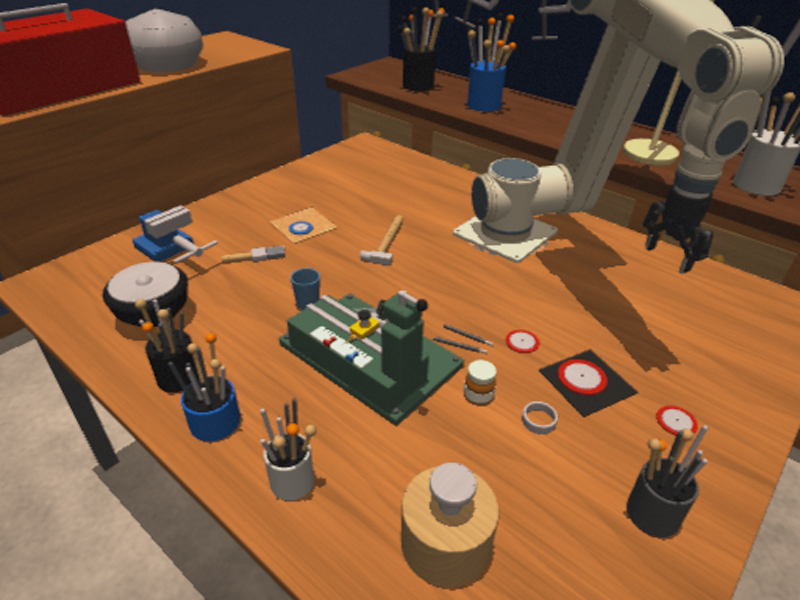

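View pics/top.png

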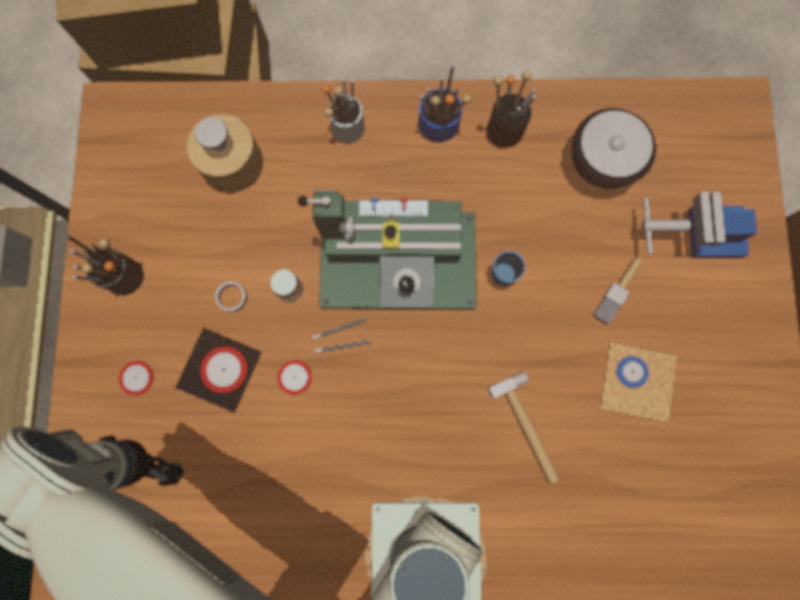

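The cork mat (637,382 top view) holds the blue disc (632,372), so the blue clip (374,203) is the target. The knob is at about (406,284) and the slide at (391,235). Next I'll enlarge the machine.

```bash
python3 - <<'E'
import numpy as np, cv2
z=np.load("pics/top.npz");p=z["p"]
cv2.imwrite("pics/topc.png",cv2.resize(p[115:205,195:315,::-1],None,fx=6.6,fy=6.6,interpolation=cv2.INTER_CUBIC))
K,T,d=z["K"],z["T"],z["d"]
print(T,K)
v,u=np.mgrid[0:384,0:512]
P=np.stack([(u-K[0,2])/K[0,0]*d,(v-K[1,2])/K[1,1]*d,d],-1)@T[:3,:3].T+T[:3,3]
np.save("pics/topP.npy",P)
# panel plane
m=np.zeros(d.shape,bool); m[166:194,244:277]=1
m[170:192,250:270]=0
q=P[m]; c=q.mean(0); 
for _ in range(5):
    n=np.linalg.svd(q-c)[2][2]; n*=np.sign(n[2]); r=(q-c)@n; q=q[abs(r)<max(.003,np.median(abs(r))*2)]; c=q.mean(0)
print("panel",n,c,len(q), np.degrees(np.arccos(n[2])))
print("knob top"); 
for r in range(172,192,2): print([tuple(np.round(P[r,k]*1000).astype(int)) for k in range(254,268,3)])
E
```

```text
[[ 0.00183114 -0.98387562  0.17884467  0.31225419]
 [-0.99983503  0.0014306   0.01810715  0.04198806]
 [-0.01807104 -0.17884832 -0.98371069  1.37961035]
 [ 0.          0.          0.          1.        ]] [[387.88268567   0.         252.09225218]
 [  0.         387.88268567 192.11813831]
 [  0.           0.           1.        ]]
panel [-0.50181514  0.00495642  0.86496069] [0.59935789 0.0367239  0.05995855] 362 30.121783040086086
knob top
[(np.int64(620), np.int64(60), np.int64(74)), (np.int64(620), np.int64(49), np.int64(74)), (np.int64(620), np.int64(39), np.int64(73)), (np.int64(620), np.int64(28), np.int64(74)), (np.int64(621), np.int64(18), np.int64(69))]
[(np.int64(615), np.int64(60), np.int64(67)), (np.int64(614), np.int64(49), np.int64(70)), (np.int64(614), np.int64(39), np.int64(69)), (np.int64(615), np.int64(28), np.int64(67)), (np.int64(614), np.int64(18), np.int64(70))]
[(np.int64(607), np.int64(60), np.int64(69)), (np.int64(608), np.int64(49), np.int64(64)), (np.int64(608), np.int64(39), np.int64(67)), (np.int64(607), np.int64(28), np.int64(69)), (np.int64(607), np.int64
[... 904 characters left out ...]
64(18), np.int64(53))]
[(np.int64(576), np.int64(60), np.int64(49)), (np.int64(567), np.int64(49), np.int64(95)), (np.int64(567), np.int64(39), np.int64(91)), (np.int64(568), np.int64(29), np.int64(89)), (np.int64(576), np.int64(18), np.int64(51))]
[(np.int64(570), np.int64(60), np.int64(43)), (np.int64(569), np.int64(49), np.int64(47)), (np.int64(561), np.int64(39), np.int64(90)), (np.int64(570), np.int64(28), np.int64(44)), (np.int64(570), np.int64(18), np.int64(40))]
[(np.int64(564), np.int64(60), np.int64(36)), (np.int64(563), np.int64(49), np.int64(42)), (np.int64(563), np.int64(39), np.int64(39)), (np.int64(564), np.int64(28), np.int64(36)), (np.int64(563), np.int64(18), np.int64(42))]
```

View pics/topc.png

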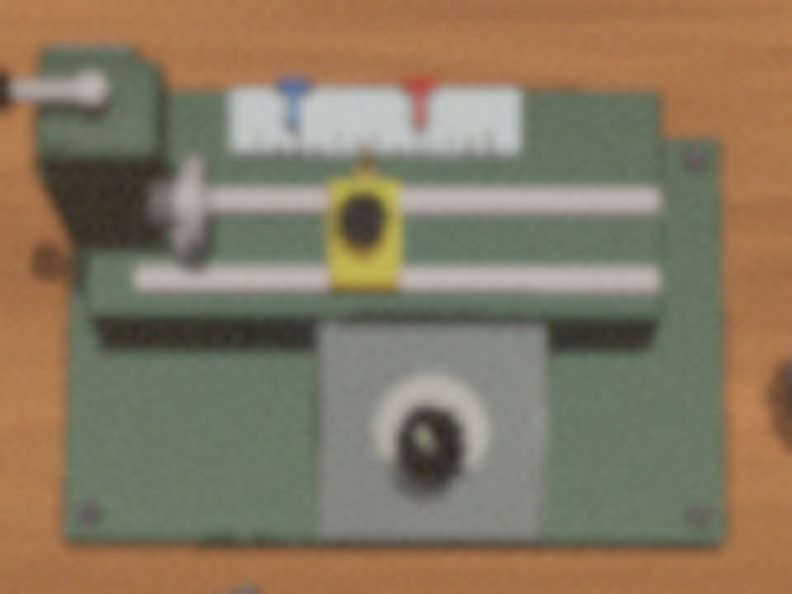

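```bash
cat > h.py <<'E'
from workcell import bot
import numpy as np
from scipy.spatial.transform import Rotation as R
n=np.array([-.5,.0025,.866]); n/=np.linalg.norm(n)
def target(G,off,yaw=0.):
    "TCP pose with grasp point off m out along n from G; yaw turns tool about its z"
    y=np.array([.866,0,.5]); y-=n*(y@n); y/=np.linalg.norm(y); z=-n
    r=R.from_matrix(np.c_[np.cross(y,z),y,z])*R.from_rotvec([0,0,yaw])
    return G+n*(off-bot.hold_point_z), r
def delta(G,off,yaw=0.):
    s=bot.state(); r0=R.from_quat(s["ee_rot"]); p,r=target(G,off,yaw)
    print("slide",r0.inv().apply(p-s["tool_pos"]).round(4),"ang",(r0.inv()*r).as_rotvec().round(4),"t",s["time"],"q",s["joint_positions"].round(3),"F",s["force"].round(1),"gap",s["finger_gap"])
G=np.array([.583,.039,.087])
E
python3 -c "
from h import *
delta(G,.10)"
```

```text
slide [-0.4778 -0.2899  0.0736] ang [-0.4644 -0.3012  1.1184] t 0.1 q [ 0.992  0.259  0.021  1.334 -0.     1.418] F [-0.4  0.5 -0.6] gap 0.9998927988936751
```

```bash
python3 -m creep '{"slide":[[-0.048,-0.029,0.007],[-0.096,-0.058,0.015],[-0.143,-0.087,0.022],[-0.191,-0.116,0.029],[-0.239,-0.145,0.037],[-0.287,-0.174,0.044],[-0.334,-0.203,0.052],[-0.382,-0.232,0.059],[-0.43,-0.261,0.066],[-0.478,-0.29,0.074]],"angular":[[-0.046,-0.03,0.112],[-0.093,-0.06,0.224],[-0.139,-0.09,0.336],[-0.186,-0.12,0.447],[-0.232,-0.151,0.559],[-0.279,-0.181,0.671],[-0.325,-0.211,0.783],[-0.372,-0.241,0.895],[-0.418,-0.271,1.007],[-0.464,-0.301,1.118]],"jaw":[1,1,1,1,1,1,0.6,0.6,0.6,0.6]}' 30; python3 -c "
from h import *
delta(G,.10)"
```

```text
time: 1.1
tool_pos: [0.5074, 0.0896, 0.1659]
ee_rot: [0.685, 0.681, 0.183, 0.185]
force: [0.7, 1.1, -0.1]
finger_gap: 0.794
gripper_force: 0.0
slide [-0.0502  0.0262  0.0251] ang [ 0.0027  0.0006 -0.0047] t 1.1 q [ 0.019 -0.06  -0.665  0.439 -0.013  1.592] F [ 0.7  1.1 -0.1] gap 0.7943261288569553
```

```bash
python3 -m creep '{"slide":[[-0.025,0.013,0.012],[-0.05,0.026,0.025],[-0.05,0.026,0.025],[-0.05,0.026,0.025]],"angular":[[0,0,0],[0,0,0],[0,0,0],[0,0,0]],"jaw":[0.4,0.4,0.4,0.4]}'; python3 - <<'E'
from h import *
import cv2
delta(G,.10)
c=bot.calibration("wrist");p,d=bot.grab_frame("wrist")
np.savez("pics/w1.npz",p=p,d=d,K=c["camera_matrix"],T=c["T"])
cv2.imwrite("pics/w1.png",cv2.resize(p[:,:,::-1],(800,600),interpolation=cv2.INTER_CUBIC))
E
```

```text
time: 1.5
tool_pos: [0.5416, 0.0409, 0.1566]
ee_rot: [0.684, 0.682, 0.182, 0.183]
force: [-0.2, 0.5, 0.2]
finger_gap: 0.697
gripper_force: 0.0
slide [-0.0017  0.0011 -0.0003] ang [-0.0013 -0.0003 -0.0017] t 1.5 q [-0.107 -0.003 -0.636  0.418  0.051  1.479] F [-0.2  0.5  0.2] gap 0.6967348723642366
```

View pics/w1.png

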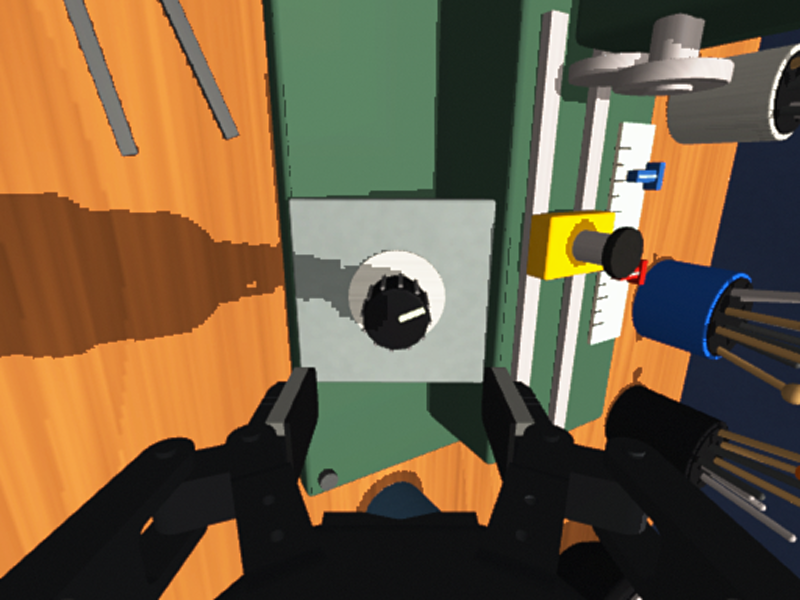

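The picture shows the knob top at (397,312), panel edges square to the tool, and the blue clip at (645,176). The pointer is hidden behind the slide's post. I'll compute the knob's centre.

```bash
python3 - <<'E'
from h import *
z=np.load("pics/w1.npz");K,T,d,p=z["K"],z["T"],z["d"],z["p"]
v,u=np.mgrid[0:384,0:512]
P=np.stack([(u-K[0,2])/K[0,0]*d,(v-K[1,2])/K[1,1]*d,d],-1)@T[:3,:3].T+T[:3,3]
q=P[[*range(132,155)]][:,195:310].reshape(-1,3);c=np.median(q,0)
nn=np.linalg.svd(q-c,full_matrices=False)[2][2];nn*=np.sign(nn[2]);print("n",nn)
h=(P-c)@nn; m=(h>.036)&(h<.048)&(d>0)&(abs(u-254)<35)&(abs(v-200)<35)
t=P[m];e=np.c_[np.cross(nn,[0,1,0]),[0,1,0]]
import cv2
cx,r=cv2.minEnclosingCircle(((t@e)).astype(np.float32)); print(m.sum(),"r",r,"h",np.median(h[m]), "median top",np.median(t,0))
a=t@e; print("ext",a.min(0),a.max(0),"cen",cx)
ray=T[:3,:3]@np.array([(254-K[0,2])/K[0,0],(199.7-K[1,2])/K[1,1],1]);o=T[:3,3]
top=o+ray*((.042-(o-c)@nn)/(ray@nn)); print("top",top,"G",top-.01*nn)
b=P[110:118,200:300].reshape(-1,3)
E
```

```text
n [-0.0741673  -0.98915472  0.12677599]
996 r 0.009638953022658825 h 0.04189430798270377 median top [0.57622067 0.04654893 0.08950469]
ext [-0.08483628  0.03684712] [-0.07503866  0.05492966] cen (-0.07963226735591888, 0.045506551861763)
top [0.56297688 0.05255572 0.11717455] G [0.56371855 0.06244726 0.11590679]
```

```bash
python3 - <<'E'
from h import *
z=np.load("pics/w1.npz");K,T,d,p=z["K"],z["T"],z["d"],z["p"]
v,u=np.mgrid[0:384,0:512]
P=np.stack([(u-K[0,2])/K[0,0]*d,(v-K[1,2])/K[1,1]*d,d],-1)@T[:3,:3].T+T[:3,3]
q=P[135:235,195:308].reshape(-1,3);nn=n;c=np.median(q,0)
for _ in range(6):
    s=q[abs((q-c)@nn-np.median((q-c)@nn))<.004]; c=s.mean(0); nn=np.linalg.svd(s-c,full_matrices=False)[2][2];nn*=np.sign(nn[2])
print("n",nn,len(s),c)
h=(P-c)@nn; m=(h>.037)&(h<.047)&(abs(u-254)<40)&(abs(v-200)<40)
t=P[m]; print(m.sum(),np.median(h[m]),t.mean(0))
ray=T[:3,:3]@np.array([(254-K[0,2])/K[0,0],(199.7-K[1,2])/K[1,1],1]);o=T[:3,3]
top=o+ray*((.042-(o-c)@nn)/(ray@nn)); print("top",top,"G",top-.01*nn)
E
```

```text
n [-0.50084806  0.0017874   0.86553338] 9566 [0.59273135 0.04697556 0.05823286]
1419 0.041644887354077564 [0.57429334 0.04120908 0.09552719]
top [0.57478495 0.04425567 0.09637863] G [0.57979343 0.0442378  0.0877233 ]
```

```bash
sed -i 's/^G=.*/G=np.array([.580,.0405,.087])/' h.py; python3 -c "
from h import *
delta(G,.0)"
```

```text
slide [-0.001  -0.0013  0.0985] ang [-0.001  -0.0009 -0.0006] t 1.55 q [-0.106 -0.004 -0.637  0.418  0.051  1.479] F [-0.   0.3  0.1] gap 0.7017572927742978
```

```bash
python3 -m creep '{"slide":[[-0.001,-0.001,0.02],[-0.001,-0.001,0.04],[-0.001,-0.001,0.06],[-0.001,-0.001,0.08],[-0.001,-0.001,0.099],[-0.001,-0.001,0.099],[-0.001,-0.001,0.099]],"angular":[[0,0,0],[0,0,0],[0,0,0],[0,0,0],[0,0,0],[0,0,0],[0,0,0]],"jaw":[0.4,0.4,0.4,0.4,0.4,0.4,0.4]}' && python3 - <<'E'
from h import *
import cv2
delta(G,0)
p,d=bot.grab_frame("wrist")
cv2.imwrite("pics/w2.png",cv2.resize(p[:,:,::-1],(640,480),interpolation=cv2.INTER_CUBIC))
E
```

```text
time: 2.25
tool_pos: [0.5898, 0.0414, 0.0711]
ee_rot: [0.683, 0.683, 0.182, 0.183]
force: [-0.5, -0.2, 0.5]
finger_gap: 0.703
gripper_force: 0.0
slide [-0.0009 -0.0006  0.    ] ang [-0.0006 -0.0016  0.001 ] t 2.25 q [-0.095  0.186 -0.691  0.173  0.047  1.487] F [-0.5 -0.2  0.5] gap 0.7031773133763681
```

View pics/w2.png

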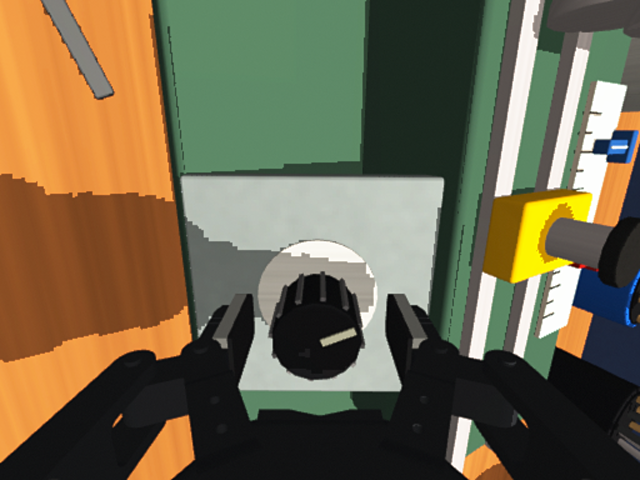

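The knob (316,340) sits centred between the pads at (235,335) and (403,335), so I'll close on it.

```bash
python3 -m creep '{"slide":[[0,0,0],[0,0,0],[0,0,0],[0,0,0],[0,0,0]],"angular":[[0,0,0],[0,0,0],[0,0,0],[0,0,0],[0,0,0]],"jaw":[-1,-1,-1,-1,-1]}' 30; python3 -m creep '{"slide":[[0,0,0],[0,0,0],[0,0,0],[0,0,0],[0,0,0],[0,0,0]],"angular":[[0,0,-0.1],[0,0,-0.2],[0,0,-0.3],[0,0,-0.4],[0,0,-0.5],[0,0,-0.5]],"jaw":[-1,-1,-1,-1,-1,-1]}'
```

```text
time: 2.8
tool_pos: [0.5886, 0.0407, 0.0711]
ee_rot: [0.683, 0.683, 0.182, 0.183]
force: [-10.4, 1.1, 6.4]
finger_gap: 0.412
gripper_force: 29.3
time: 3.4
tool_pos: [0.5882, 0.0406, 0.0708]
ee_rot: [0.492, 0.832, 0.13, 0.222]
force: [-12.5, 0.4, 6.5]
finger_gap: 0.41
gripper_force: 29.4
```

```bash
python3 -m creep '{"slide":[[0,0,0],[0,0,0],[0,0,0],[0,0,0],[0,0,0],[0,0,0],[0,0,0],[0,0,0],[0,0,0],[0,0,0]],"angular":[[0,0,-0.1],[0,0,-0.2],[0,0,-0.3],[0,0,-0.4],[0,0,-0.5],[0,0,-0.6],[0,0,-0.7],[0,0,-0.8],[0,0,-0.9],[0,0,-0.9]],"jaw":[-1,-1,-1,-1,-1,-1,-1,-1,-1,-1]}'; python3 - <<'E'
from h import *
import cv2
delta(G,0,-1.4)
p,d=bot.grab_frame("top")
a=cv2.resize(p[115:205,195:315,::-1],None,fx=5,fy=5,interpolation=cv2.INTER_CUBIC)
p,d=bot.grab_frame("scene")
b=cv2.resize(p[180:270,170:300,::-1],None,fx=5,fy=5,interpolation=cv2.INTER_CUBIC)
print(a.shape,b.shape)
w=np.zeros((600,800,3),np.uint8)
a=a[:300];b=b[:300];w[:300,:a.shape[1]]=a; w[300:,:b.shape[1]]=b
cv2.imwrite("pics/m.png",w)
E
```

```text
time: 4.4
tool_pos: [0.5878, 0.04, 0.0706]
ee_rot: [0.081, 0.963, 0.02, 0.256]
force: [-14.6, -3.1, 8.7]
finger_gap: 0.413
gripper_force: 29.6
slide [-0.0013  0.0007  0.0005] ang [-0.0011 -0.0031  0.0029] t 4.4 q [-0.097  0.184 -0.694  0.174  0.045  0.083] F [-14.6  -3.1   8.7] gap 0.4125059526988903
(450, 600, 3) (450, 650, 3)
```

View pics/m.png

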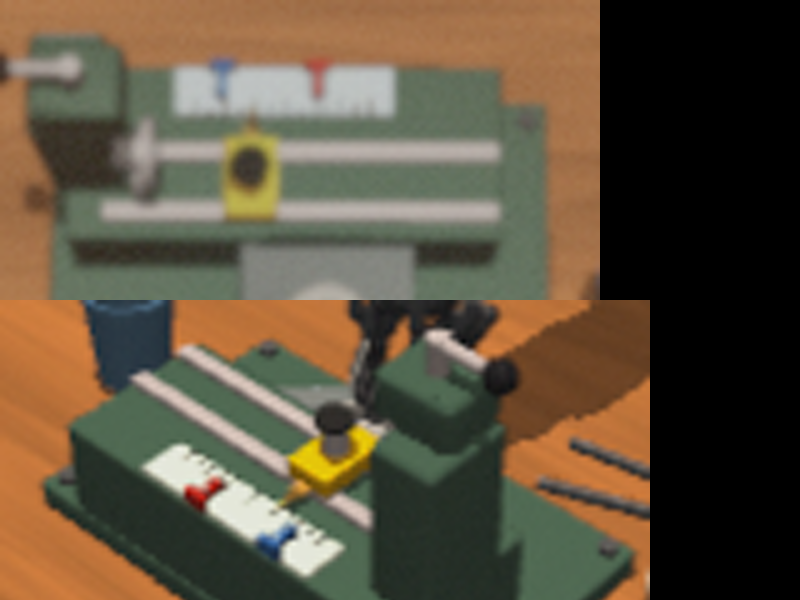

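Top crop: the pointer is at (251,118) and the blue clip at (222,97), so about 19 mm (1.6 rad) remains.

```bash
python3 -m creep '{"slide":[[0,0,0],[0,0,0],[0,0,0],[0,0,0],[0,0,0],[0,0,0],[0,0,0],[0,0,0],[0,0,0],[0,0,0]],"angular":[[0,0,-0.1],[0,0,-0.2],[0,0,-0.3],[0,0,-0.4],[0,0,-0.5],[0,0,-0.6],[0,0,-0.7],[0,0,-0.8],[0,0,-0.9],[0,0,-1.0]],"jaw":[-1,-1,-1,-1,-1,-1,-1,-1,-1,-1]}'; python3 -m creep '{"slide":[[0,0,0],[0,0,0],[0,0,0],[0,0,0],[0,0,0],[0,0,0]],"angular":[[0,0,-0.1],[0,0,-0.2],[0,0,-0.3],[0,0,-0.4],[0,0,-0.5],[0,0,-0.5]],"jaw":[-1,-1,-1,-1,-1,-1]}'; python3 - <<'E'
from h import *
import cv2
delta(G,0,-2.9)
def av(n): return np.mean([bot.grab_frame(n)[0].astype(float) for _ in range(8)],0).astype(np.uint8)
p=av("top"); a=cv2.resize(p[124:150,210:285,::-1],None,fx=10,fy=10,interpolation=cv2.INTER_CUBIC)
q=av("scene"); b=cv2.resize(q[200:234,192:252,::-1],None,fx=10,fy=10,interpolation=cv2.INTER_CUBIC)
np.savez("pics/m2.npz",p=p,q=q)
w=np.zeros((600,800,3),np.uint8)
w[:260,:750]=a; w[260:,:600]=b
cv2.imwrite("pics/m2.png",w)
E
```

```text
time: 5.5
tool_pos: [0.5881, 0.0392, 0.0707]
ee_rot: [-0.39, 0.884, -0.106, 0.235]
force: [-14.1, -7.8, 8.0]
finger_gap: 0.412
gripper_force: 29.6
time: 6.1
tool_pos: [0.5884, 0.039, 0.0709]
ee_rot: [-0.596, 0.76, -0.161, 0.201]
force: [-12.2, -7.7, 6.4]
finger_gap: 0.411
gripper_force: 29.6
slide [-0.0016 -0.0004  0.0006] ang [ 0.0016 -0.0032  0.0024] t 6.1 q [-0.098  0.184 -0.693  0.174  0.044 -1.417] F [-12.2  -7.7   6.4] gap 0.41087268996611864
```

View pics/m2.png

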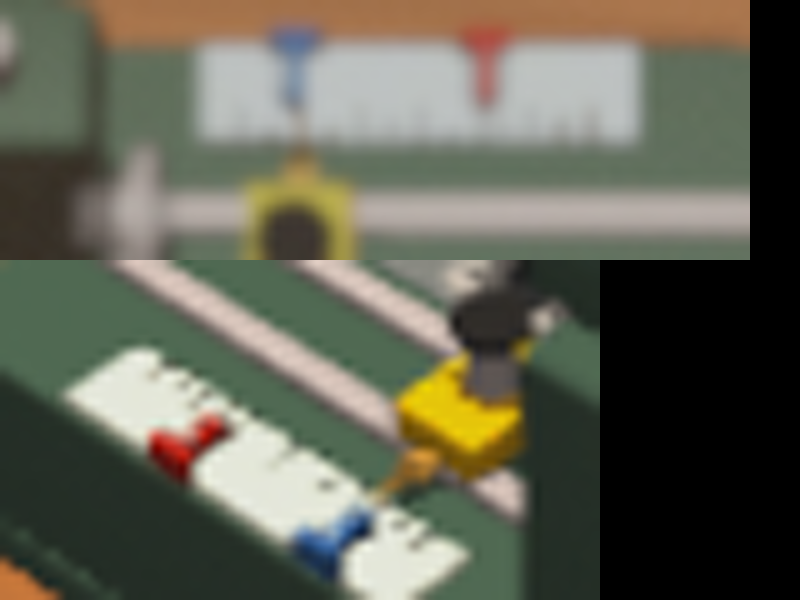

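```bash
python3 -m creep '{"slide":[[0,0,0],[0,0,0],[0,0,0],[0,0,0]],"angular":[[0,0,-0.08],[0,0,-0.15],[0,0,-0.15],[0,0,-0.15]],"jaw":[-1,-1,-1,-1]}'; python3 - <<'E'
from h import *
import cv2
p=bot.grab_frame("wrist")[0]
cv2.imwrite("pics/w3.png",cv2.resize(p[:,:,::-1],(800,600),interpolation=cv2.INTER_CUBIC))
E
```

```text
time: 7.3
tool_pos: [0.5885, 0.039, 0.071]
ee_rot: [-0.65, 0.715, -0.176, 0.189]
force: [-12.9, -7.9, 6.3]
finger_gap: 0.412
gripper_force: 29.6
```

View pics/w3.png

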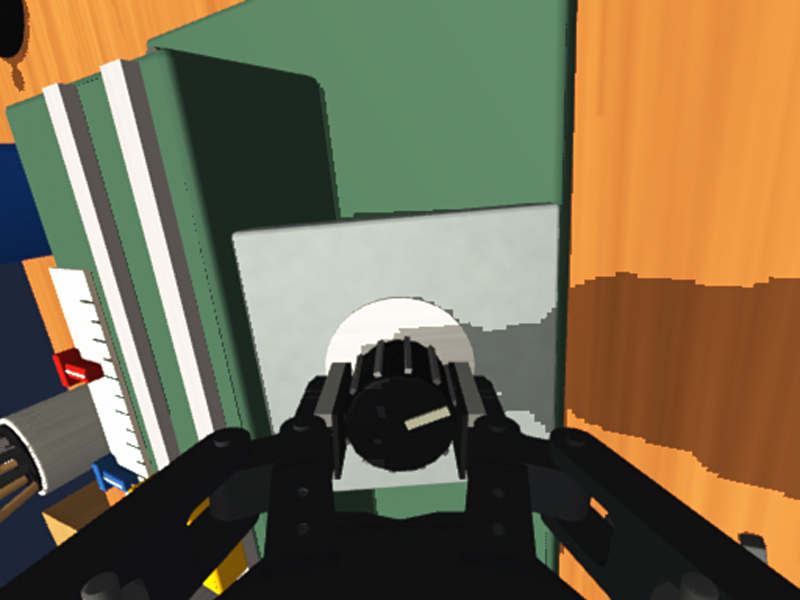

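The knob is still gripped and the pointer is hidden by the finger. I'll let go and back off to look from above.

```bash
python3 -m creep '{"slide":[[0,0,0],[0,0,0],[0,0,0],[0,0,-0.02],[0,0,-0.05],[0,0,-0.08],[0,0,-0.12],[0,0,-0.16],[0,0,-0.16]],"angular":[[0,0,0],[0,0,0],[0,0,0],[0,0,0],[0,0,0],[0,0,0],[0,0,0],[0,0,0],[0,0,0]],"jaw":[0.3,0.3,0.3,0.3,0.3,0.3,0.3,0.3,0.3]}'; python3 - <<'E'
from h import *
s=bot.state();c=bot.calibration("wrist")["T"]
r=R.from_quat(s["ee_rot"]); print("cam in tool",r.inv().apply(c[:3,3]-s["tool_pos"]).round(3)); print((r.inv().as_matrix()@c[:3,:3]).round(3)); print(s["joint_positions"].round(3),s["force"].round(1),s["tool_pos"])
E
```

```text
time: 8.25
tool_pos: [0.5108, 0.0409, 0.215]
ee_rot: [-0.65, 0.713, -0.178, 0.193]
force: [-0.1, 0.2, 0.1]
finger_gap: 0.649
gripper_force: 0.0
cam in tool [ 0.077  0.    -0.144]
[[ 0.001 -0.953 -0.301]
 [ 1.     0.001 -0.   ]
 [ 0.    -0.301  0.953]]
[-0.118 -0.116 -0.578  0.579  0.058 -1.582] [-0.1  0.2  0.1] [0.5108054  0.04085372 0.21503364]
```

```bash
python3 - <<'E'
from h import *
z=np.load("pics/top.npz");K,T=z["K"],z["T"]
def pt(u,v,h):
    r=T[:3,:3]@np.array([(u-K[0,2])/K[0,0],(v-K[1,2])/K[1,1],1]);o=T[:3,3];return o+r*((h-o[2])/r[2])
S=pt(209.5+29.4,123.5+10,.106);print("S",S)
s=bot.state();r0=R.from_quat(s["ee_rot"])
r=R.from_matrix(np.c_[[-1,0,0],[0,1,0],[0,0,-1]]);p=np.array([S[0]-.05,S[1],.33])
print(p,"slide",r0.inv().apply(p-s["tool_pos"]).round(4),"ang",(r0.inv()*r).as_rotvec().round(4))
E
```

```text
S [0.74848669 0.11112084 0.106     ]
[0.69848669 0.11112084 0.33      ] slide [-0.0899 -0.2128 -0.004 ] ang [-0.3945  0.4288  1.4416]
```

```bash
python3 -m creep '{"slide":[[0,0,-0.04],[0,0,-0.08],[-0.01,-0.04,-0.08],[-0.03,-0.07,-0.07],[-0.04,-0.1,-0.06],[-0.05,-0.13,-0.04],[-0.06,-0.15,-0.03],[-0.07,-0.18,-0.02],[-0.08,-0.2,-0.01],[-0.09,-0.213,-0.004]],"angular":[[-0.035,0.038,0.129],[-0.07,0.077,0.26],[-0.106,0.115,0.387],[-0.141,0.153,0.516],[-0.176,0.191,0.645],[-0.211,0.23,0.774],[-0.246,0.268,0.903],[-0.282,0.306,1.032],[-0.317,0.345,1.161],[-0.352,0.383,1.29]],"jaw":[-1,-1,-1,-1,-1,-1,-1,-1,-1,-1]}'; python3 - <<'E'
from h import *
S=np.array([.7485,.111,.106])
s=bot.state();r0=R.from_quat(s["ee_rot"])
r=R.from_matrix(np.c_[[-1,0,0],[0,1,0],[0,0,-1]]);p=np.array([S[0]-.05,S[1],.33])
print("slide",r0.inv().apply(p-s["tool_pos"]).round(4),"ang",(r0.inv()*r).as_rotvec().round(4),s["joint_positions"])
E
```

```text
time: 9.25
tool_pos: [0.7012, 0.1114, 0.3213]
ee_rot: [-0.073, 0.997, -0.02, 0.018]
force: [0.2, -0.6, -0.2]
finger_gap: 0.0
gripper_force: 0.0
slide [ 0.0025 -0.0004 -0.0088] ang [-0.0392  0.0354  0.1462] [ 0.05566039  0.54450988  0.69718264  1.68736979 -0.0384965  -0.09124074]
```

```bash
python3 -m creep '{"slide":[[0,0,0],[0,0,0],[0,0,0],[0,0,0]],"angular":[[-0.02,0.018,0.07],[-0.039,0.035,0.146],[-0.039,0.035,0.146],[-0.039,0.035,0.146]],"jaw":[-1,-1,-1,-1]}'; python3 - <<'E'
from h import *
import cv2
S=np.array([.7485,.111,.106])
c=bot.calibration("wrist");K,T=c["camera_matrix"],c["T"]
a=T[:3,:3].T@(S-T[:3,3]);a=K@a/a[2];print("S px",a, "cam",T[:3,3],K[0,0])
p,d=bot.grab_frame("wrist");np.savez("pics/w4.npz",p=p,d=d,K=K,T=T)
u,v=int(a[0]),int(a[1]);u0=min(max(u-65,0),382);v0=min(max(v-45,0),284);print("origin",u0,v0)
cv2.imwrite("pics/w4.png",cv2.resize(p[v0:v0+100,u0:u0+130,::-1],None,fx=6,fy=6,interpolation=cv2.INTER_NEAREST))
E
```

```text
time: 9.65
tool_pos: [0.6997, 0.1108, 0.3222]
ee_rot: [-0.004, 1.0, -0.001, 0.001]
force: [1.1, 0.1, 0.3]
finger_gap: 0.001
gripper_force: 0.0
S px [255.6675736  200.75400309   1.        ] cam [0.62144879 0.11033499 0.4659622 ] 272.86123658561877
origin 190 155
```

View pics/w4.png

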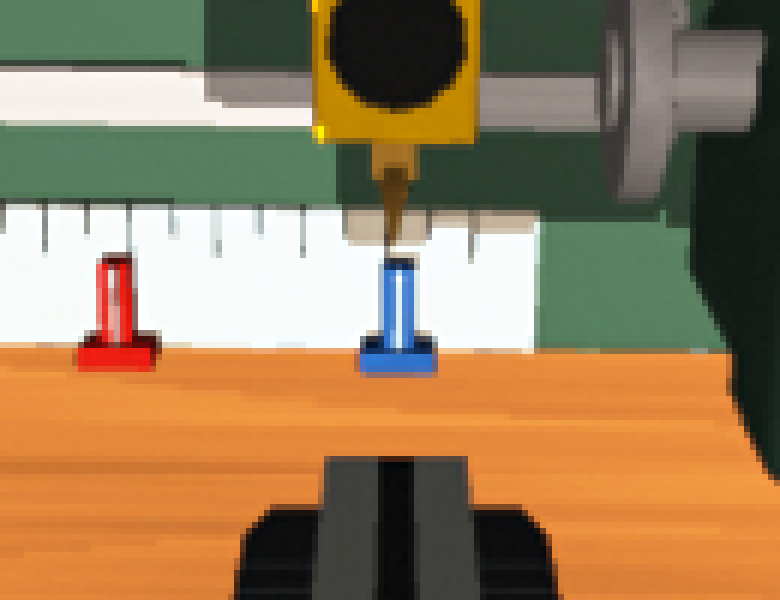

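The pointer tip is at about (395,240) and the blue clip's centre line at about (399,300), so it is nearly aligned. I'll measure it at sub-pixel level.

```bash
python3 - <<'E'
import numpy as np
p=np.load("pics/w4.npz")["p"].astype(int)
q=p[155:255,190:320]
for r in range(22,62,2 if 0 else 1):
    row=q[r,52:82]; 
    R_,G_,B=row.T
    if r<42: # brass: R notably > B
        m=(R_-B)>45
    else: m=(B-R_)>40
    i=np.where(m)[0]
    print(r, "brass" if r<42 else "blue",(i.mean()+52+.5)*6 if len(i) else None,len(i),i.min()+52 if len(i) else '', end=' | ')
    if 43<=r<=56: print([tuple(x) for x in q[r,62:71]] if r in(48,52) else '')
    else: print([tuple(x) for x in q[r,61:71]] if r in(30,33,36,38,39) else '')
E
```

```text
22 brass 396.0 28 52 | 
23 brass 393.0 27 52 | 
24 brass 396.0 8 62 | 
25 brass 396.0 8 62 | 
26 brass 396.0 8 62 | 
27 brass 396.0 8 62 | 
28 brass 396.0 8 62 | 
29 brass 396.0 8 62 | 
30 brass 393.0 5 63 | [(np.int64(42), np.int64(62), np.int64(48)), (np.int64(56), np.int64(65), np.int64(46)), (np.int64(83), np.int64(59), np.int64(24)), (np.int64(78), np.int64(53), np.int64(17)), (np.int64(77), np.int64(52), np.int64(18)), (np.int64(80), np.int64(55), np.int64(20)), (np.int64(82), np.int64(57), np.int64(21)), (np.int64(66), np.int64(64), np.int64(40)), (np.int64(49), np.int64(63), np.int64(47)), (np.int64(42), np.int64(62), np.int64(48))]
31 brass 396.0 4 64 | 
32 brass 396.0 4 64 | 
33 brass 396.0 4 64 | [(np.int64(41), np.int64(60), np.int64(46)), (np.int64(44), np.int64(61), np.int64(47)), (np.int64(63), np.int64(61), np.int64(36)), (np.int64(89), np.int64(60), np.int64(21)), (np.int64(90), np.int64(60), np.int64(21)), (np.int64(94), np.int64(63), np.int64(21)), (np.int64(82), np.int64(65), np.int64(32)), (np.int64(46), np.int64(62), np.int64(47)), (np.int64(42), np.int64(62), n
[... 2339 characters left out ...]
63 | 
52 blue 395.40000000000003 5 63 | [(np.int64(253), np.int64(255), np.int64(252)), (np.int64(169), np.int64(193), np.int64(211)), (np.int64(56), np.int64(121), np.int64(206)), (np.int64(78), np.int64(134), np.int64(208)), (np.int64(223), np.int64(243), np.int64(245)), (np.int64(80), np.int64(135), np.int64(207)), (np.int64(69), np.int64(122), np.int64(199)), (np.int64(215), np.int64(227), np.int64(227)), (np.int64(251), np.int64(253), np.int64(251))]
53 blue 395.40000000000003 5 63 | 
54 blue 395.40000000000003 5 63 | 
55 blue 399.0 4 64 | 
56 blue 395.40000000000003 5 63 | 
57 blue 392.25 8 61 | 
58 blue 399.0 11 61 | 
59 blue 396.0 12 60 | 
60 blue 396.0 12 60 | 
61 blue 396.0 12 60 |
```

Pointer is about 0.8 mm short (≈0.07 rad). I'll regrip and nudge the knob.

```bash
python3 -c "
from h import *
delta(G,.14,-1.5)"
```

```text
slide [ 0.181  -0.0685  0.1302] ang [-0.0156 -0.5201  0.0776] t 9.7 q [ 0.04   0.569  0.747  1.745 -0.002  0.032] F [-0.2 -0.3  0.4] gap -0.0030371312824234533
```

```bash
python3 -m creep '{"slide":[[0.04,-0.01,0],[0.08,-0.02,0],[0.11,-0.04,0.02],[0.15,-0.06,0.04],[0.17,-0.068,0.08],[0.181,-0.0685,0.12],[0.181,-0.0685,0.1302],[0.181,-0.0685,0.1302],[0.181,-0.0685,0.1302],[0.181,-0.0685,0.1302]],"angular":[[-0.002,-0.08,0.01],[-0.004,-0.16,0.02],[-0.007,-0.24,0.035],[-0.01,-0.32,0.048],[-0.012,-0.4,0.06],[-0.0156,-0.48,0.07],[-0.0156,-0.52,0.0776],[-0.0156,-0.52,0.0776],[-0.0156,-0.52,0.0776],[-0.0156,-0.52,0.0776]],"jaw":[-1,-1,-1,0.4,0.4,0.4,0.4,0.4,0.4,0.4]}'; python3 -c "
from h import *
delta(G,0,-1.5)"
```

```text
time: 10.7
tool_pos: [0.5218, 0.0411, 0.1961]
ee_rot: [0.035, 0.965, 0.008, 0.261]
force: [0.3, -0.4, 0.7]
finger_gap: 0.698
gripper_force: 0.0
slide [ 0.0048 -0.0005  0.1422] ang [-0.0008  0.0048 -0.0008] t 10.7 q [-0.112 -0.079 -0.597  0.526  0.053 -0.025] F [ 0.3 -0.4  0.7] gap 0.6984590206412051
```

```bash
python3 -m creep '{"slide":[[0.003,0,0.03],[0.004,0,0.06],[0.004,0,0.09],[0.004,0,0.115],[0.004,0,0.14],[0.004,0,0.14],[0.004,0,0.14]],"angular":[[0,0,0],[0,0,0],[0,0,0],[0,0,0],[0,0,0],[0,0,0],[0,0,0]],"jaw":[0.4,0.4,0.4,0.4,0.4,0.4,0.4]}'; python3 -c "
from h import *
delta(G,0,-1.5)"
```

```text
time: 11.4
tool_pos: [0.588, 0.041, 0.0707]
ee_rot: [0.035, 0.965, 0.008, 0.259]
force: [0.6, 0.3, -0.2]
finger_gap: 0.699
gripper_force: 0.0
slide [-0.0013 -0.0005  0.0006] ang [-0.0006  0.0014 -0.0013] t 11.4 q [-0.095  0.184 -0.698  0.166  0.044 -0.01 ] F [ 0.6  0.3 -0.2] gap 0.6987328167326544
```

Close, nudge by −0.07, release and go back to the viewing pose.

```bash
python3 -m creep '{"slide":[[0,0,0],[0,0,0],[0,0,0],[0,0,0],[0,0,0],[0,0,0],[0,0,0],[0,0,0],[0,0,0]],"angular":[[0,0,0],[0,0,0],[0,0,0],[0,0,0],[0,0,0],[0,0,-0.035],[0,0,-0.07],[0,0,-0.07],[0,0,-0.07]],"jaw":[-1,-1,-1,-1,-1,-1,-1,-1,-1]}'; python3 -m creep '{"slide":[[0,0,0],[0,0,0],[0,0,0],[0,0,-0.03],[0,0,-0.07],[0,0,-0.11],[0,0,-0.15],[0,0,-0.18],[0,0,-0.18]],"angular":[[0,0,0],[0,0,0],[0,0,0],[0,0,0],[0,0,0],[0,0,0],[0,0,0],[0,0,0],[0,0,0]],"jaw":[0.3,0.3,0.3,0.3,0.3,0.3,-1,-1,-1]}'; python3 - <<'E'
from h import *
S=np.array([.7485,.111,.106])
s=bot.state();r0=R.from_quat(s["ee_rot"])
r=R.from_matrix(np.c_[[-1,0,0],[0,1,0],[0,0,-1]]);p=np.array([S[0]-.05,S[1],.31])
print("slide",r0.inv().apply(p-s["tool_pos"]).round(4),"ang",(r0.inv()*r).as_rotvec().round(4),s["joint_positions"])
E
```

```text
time: 12.3
tool_pos: [0.5865, 0.0399, 0.0715]
ee_rot: [0.002, 0.966, -0.003, 0.26]
force: [-3.0, -5.8, 3.7]
finger_gap: 0.41
gripper_force: 29.4
time: 13.2
tool_pos: [0.4958, 0.0418, 0.2296]
ee_rot: [0.001, 0.965, -0.001, 0.262]
force: [0.9, 0.5, 0.5]
finger_gap: 0.141
gripper_force: 0.0
slide [-0.2154  0.0698  0.0329] ang [-0.0029  0.5302 -0.003 ] [-0.11879706 -0.15266092 -0.5675817   0.62842279  0.0564686  -0.10043773]
```

```bash
python3 -m creep '{"slide":[[0,0,-0.045],[-0.03,0.01,-0.075],[-0.07,0.02,-0.08],[-0.11,0.04,-0.06],[-0.15,0.055,-0.03],[-0.185,0.065,0],[-0.215,0.07,0.033],[-0.215,0.07,0.033],[-0.215,0.07,0.033],[-0.215,0.07,0.033]],"angular":[[0,0.08,0],[0,0.16,0],[0,0.24,0],[0,0.32,0],[0,0.4,0],[0,0.48,0],[0,0.53,0],[0,0.53,0],[0,0.53,0],[0,0.53,0]],"jaw":[-1,-1,-1,-1,-1,-1,-1,-1,-1,-1]}'; python3 - <<'E'
from h import *
import cv2
S=np.array([.7485,.111,.106])
c=bot.calibration("wrist");K,T=c["camera_matrix"],c["T"]
a=T[:3,:3].T@(S-T[:3,3]);a=K@a/a[2];print("S px",a, "cam",T[:3,3])
p,d=bot.grab_frame("wrist");np.savez("pics/w5.npz",p=p,d=d,K=K,T=T)
u,v=int(a[0]),int(a[1]);u0,v0=u-32,v-32;print("origin",u0,v0)
cv2.imwrite("pics/w5.png",cv2.resize(p[v0:v0+48,u0:u0+64,::-1],None,fx=12,fy=12,interpolation=cv2.INTER_NEAREST))
E
```

```text
time: 14.2
tool_pos: [0.6983, 0.111, 0.3039]
ee_rot: [0.002, 1.0, -0.001, -0.003]
force: [-0.3, -0.4, 0.5]
finger_gap: -0.0
gripper_force: 0.0
S px [255.86702271 207.78242655   1.        ] cam [0.62136267 0.11135746 0.44833091]
origin 223 175
```

View pics/w5.png

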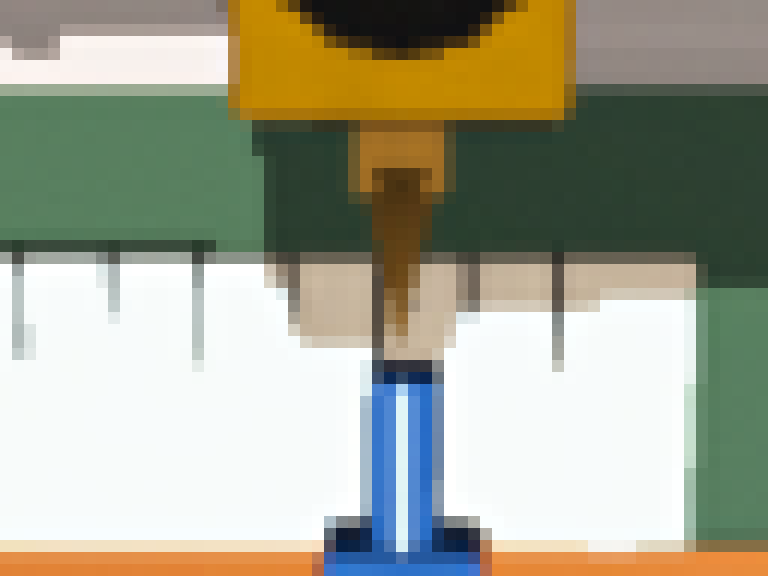

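The pointer tip (402,330) lines up with the blue clip's white line (402,470), and the gripper is clear of everything, so I'll hand in.

```bash
python3 -c "
from workcell import bot
print(bot.close_job())"
```

```text
the job is handed in; nothing more can be done
None
```

The disc on the cork job mat was the blue one, so I turned the knob until the pointer lined up with the blue clip (no visible offset in the last close-up), let go, and handed the job in with about 14 s on the robot's clock and nothing else touched.

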